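# Tip ferrite slugs into the inspection tray and hold the backlight shutter half open

## Robot

A 7-joint arm with a two-finger parallel gripper is mounted at the origin on the work surface. World frame = base frame: x ahead of the robot, y to its left, z up, the work surface at z = 0. Lengths are in m, angles in rad, forces in N, time in s.
With the tool pointing down it reaches from about 0.4 to 0.85 m from the base axis. Payload 10.4 kg.
Tool frame: the origin (TCP) lies at the very end of the fingers, on their centre line; the grasp point (between the pads) lies 19 mm behind it; z points along the fingers, y is the line along which they close (so a half turn about z gives the same grasp; the last joint's range is limited). The gripper opens to 85 mm and grips with 20 to 120 N. Pads are 22 mm wide; open, the fingers measure 114 mm over their backs; the gripper's body (76 mm by 85 mm) begins 54 mm behind the grasp point. The pads swing forward as they close: fully open they stand 13 mm farther back than shut.
Start: joints at [1.108, 0.332, -0.065, 1.46, 0.022, 1.35, -0.088], TCP at [0.266, -0.566, 0.231] pointing down, gripper open.
Joint ranges: [-2.6, 2.6], [-0.5, 2.12], [-1.47, 1.34], [0.16, 2.42], [-1.27, 4.41], [0.06, 2.06], [-2.6, 2.6]. Speed limits (rad/s): [2.22, 2.22, 2.79, 2.79, 3.14, 3.14, 3.14].

## Interface

Orientations are given as a unit quaternion [x, y, z, w].
In Python, from workcell import * gives the robot as it stands.
- The arm moves only by the tool step_arm, never from a script. Its argument "commands" is one flat list of numbers, 7 for each row, row after row: the finger opening in mm, from 0 to 85.4, then the shift along the world's x, y, z as a fraction of full scale, then the turn, a rotation vector about the world's x, y, z as a fraction of full scale. A call has exactly 10 rows; each row is the pose to reach, as a shift and turn from the pose commanded when the call began, turning the shorter way round; what a row does not reach only later rows make up. Full scale, the value 1, is 0.6 m for a shift and pi rad for a turn. A row lasts 1/8 s, in which the tool goes at most 62.5 mm and 10.7 degrees, less where a joint would pass 70% of its speed; a pose out of reach is approached as far as the arm can. A call with a number of a shift or a turn outside -1 to 1 is refused whole. A call with a gripper value outside its range is refused whole. The fingers move at their own pace and stop on an object; "squeeze" is the grip in N (left out, the last holds). Time passes only in rows, so rows that repeat a pose let the fingers close, or fill a call up. It gives the time, the measured TCP pose, the force, the opening and the grip force at its end, in the units of the state.
- get_obs(): the state, without advancing time (a new reading comes with each control period).
- camera(name): name is "side" or "top" or "wrist"; returns the picture (480x640x3 uint8, red, green, blue); there is no depth.
- camera_params(name): a dict with "mtx" (3x3 intrinsics, pixels), "dist" ([k1, k2, p1, p2, k3] as OpenCV has them; the pictures are not rectified), "extrinsics" (4x4, takes a point from world to camera coordinates); the wrist camera has in their place "tool_from_camera" (4x4, takes a point from camera to tool coordinates, whose origin is the TCP and whose axes are the flange's). Camera axes: x right, y down, z forward; pixel columns grow to the right and rows downward; lengths in m; the calibration is good to about 2 mm. A picture is of the moment at which its call begins: read the wrist's pose just before it. camera_params takes no time and is no camera call.
- hand_in(): hands the job in; it is judged then, once.
The state is a dict: "clock": time; "joint_pos": joint angles; "joint_velocities": joint speeds; "tau": joint torques, N m; "position": TCP position; "ee_rot": TCP orientation; "ft_force": force on the tool from outside, world axes, zero at the start; "torque": the same for the moment, N m; "grip_width": opening from 0.0 (shut) to 1.0 (fully open); "grasp_force": force on a finger pad.
Only numpy, scipy, OpenCV 4.12 (cv2) and the standard library are available. Lean on these libraries where they do the work, as an engineer would, in place of code of your own. Each camera call takes 0.05 s, during which the arm holds its last target. There are 200 camera calls.

## Task

Tip the four ferrite slugs out of the aluminium cup into the tray on top of the inspection light box, then stand the empty cup upright on the bench and let go of it. After that, slide the light box's sprung shutter by its tab to half travel, so that the tab stands at the middle mark, and finish while still holding it there with the gripper's fingers: it springs shut if released. Leave the jar, the tape roll and the circuit board where they are.

Things in the scene. Friction and masses are not known exactly. Their poses are not given: they have to be found in the camera images.
- cup: Plain aluminium cup, open at the top, without handle: 70 mm high, outside diameter 48 mm at the foot widening evenly to 62 mm at the rim, wall 3 mm, floor 5 mm thick, 90 g give or take a third. It stands on the bench to the left or the right of the light box; the four slugs lie in its lower half. Origin: centre of its underside; z points up out of the mouth.
- slug0_center (a point): Centre of one of four equal dark grey ferrite slugs, solid cylinders 15 mm in diameter and 13 mm long, 11 g, at first in the cup.
- slug1_center (a point): Centre of one of four equal dark grey ferrite slugs, solid cylinders 15 mm in diameter and 13 mm long, 11 g, at first in the cup.
- slug2_center (a point): Centre of one of four equal dark grey ferrite slugs, solid cylinders 15 mm in diameter and 13 mm long, 11 g, at first in the cup.
- slug3_center (a point): Centre of one of four equal dark grey ferrite slugs, solid cylinders 15 mm in diameter and 13 mm long, 11 g, at first in the cup.
- lightbox: Inspection light box: grey block fixed to the bench, 200 mm (x) by 180 mm (y) by 60 mm high, turned up to 0.25 rad either way. Origin on the bench below the tray's centre; x points away from the robot, y along the shutter's opening direction, z up. From the origin the block reaches 130 mm towards the robot (-x), 70 mm to the far side, 90 mm to either side.
- tray (a point): Centre of the tray's floor, 68 mm above the bench. The tray sits on the light box: square, 110 by 110 mm inside, open at the top, clear floor through which the shutter's plate shows; its 6 mm thick aluminium walls rise 26 mm above the floor (94 mm above the bench). Axes as the light box's.
- half_mark (a point): Half-travel mark: point on the light box's top (60 mm above the bench), in the shutter's slot, over which the tab's centre stands at half travel. It lies 100 mm from the tray's centre towards the robot (-x of the tray). A longer black tick on the robot's side of the slot shows it, between two shorter ticks for closed and fully open. Axes as the light box's.
- shutter_tab (a point): Centre of the top of the shutter's tab, an upright steel block 16 mm (x) by 12 mm (y, the sliding direction) standing 46 mm above the top of the light box (its top is 106 mm above the bench). It slides along the light box's +y. There is 31 mm from the tab to the tray's wall and nothing beside it along y. Axes as the light box's.
- shutter (a joint): Travel of the shutter in m: 0 closed, 0.025 half, 0.050 fully open. A spring pulls it shut with 4 N at 0, rising by 1.6 N per 10 mm to 8 N at half travel and 12 N at full. Positive is towards the light box's +y.
- jar: Bystander: capped amber glass jar, 52 mm diameter, 75 mm high, on the other side of the light box from the cup, about as far from the robot. Origin: centre of its underside.
- tape: Bystander: roll of white tape lying flat, 52 mm outside diameter, 20 mm high, beyond the cup's or jar's place on the right. Origin: centre of its underside.
- board: Bystander: small green circuit board lying flat, 75 by 45 mm, 13 mm high with its parts, on the left, far side. Origin: centre of its underside.
Things that resemble listed ones, but are neither listed nor needed, are in the scene too. Leave any red look-alike of the cup alone.

How it is judged:
On the way, in this order (a step that is already met when the one before it is completed fails the run):
1. the cup is tipped over the tray (leaning more than 63 degrees, above the light box) (angle between cup's own z axis and vertical above 1.1 rad and horizontal distance between cup and tray below 0.15 m and height (world z) of cup above 0.09 m), for 0.1 s.
2. all slugs are in the tray and the cup stands upright on the bench, released, with the shutter still shut (x of slug0_center in the frame of tray between -0.056 and 0.056 m and y of slug0_center in the frame of tray between -0.056 and 0.056 m and z of slug0_center in the frame of tray between 0 and 0.03 m and x of slug1_center in the frame of tray between -0.056 and 0.056 m and y of slug1_center in the frame of tray between -0.056 and 0.056 m and z of slug1_center in the frame of tray between 0 and 0.03 m and x of slug2_center in the frame of tray between -0.056 and 0.056 m and y of slug2_center in the frame of tray between -0.056 and 0.056 m and z of slug2_center in the frame of tray between 0 and 0.03 m and x of slug3_center in the frame of tray between -0.056 and 0.056 m and y of slug3_center in the frame of tray between -0.056 and 0.056 m and z of slug3_center in the frame of tray between 0 and 0.03 m and height (world z) of cup between -0.004 and 0.004 m and angle between cup's own z axis and vertical below 0.1 rad and contact force between the arm and cup below 0.1 N and linear speed of cup below 0.02 m/s and value of joint shutter below 0.008 m), for 0.2 s.
At the end, for the whole second after the job is handed in: All four slugs lie in the tray (centres within 56 mm of its centre along its x and y), the cup stands upright on the bench (within 0.1 rad) untouched, and the robot's fingers hold the shutter still against its spring at half travel, 25 mm plus or minus 5 mm, pressing with more than 3 N (x of slug0_center in the frame of tray between -0.056 and 0.056 m and y of slug0_center in the frame of tray between -0.056 and 0.056 m and z of slug0_center in the frame of tray between 0 and 0.03 m and x of slug1_center in the frame of tray between -0.056 and 0.056 m and y of slug1_center in the frame of tray between -0.056 and 0.056 m and z of slug1_center in the frame of tray between 0 and 0.03 m and x of slug2_center in the frame of tray between -0.056 and 0.056 m and y of slug2_center in the frame of tray between -0.056 and 0.056 m and z of slug2_center in the frame of tray between 0 and 0.03 m and x of slug3_center in the frame of tray between -0.056 and 0.056 m and y of slug3_center in the frame of tray between -0.056 and 0.056 m and z of slug3_center in the frame of tray between 0 and 0.03 m and height (world z) of cup between -0.004 and 0.004 m and angle between cup's own z axis and vertical below 0.1 rad and contact force between the arm and cup below 0.1 N and linear speed of cup below 0.02 m/s and value of joint shutter between 0.02 and 0.03 m and velocity of joint shutter between -0.01 and 0.01 m/s and contact force between the fingers and shutter above 3 N); the arm keeps its last pose, push and grip.
It fails at once if the jar, tape roll or circuit board is shifted by more than 30 mm or the jar is knocked over (distance of any of jar, tape, board from where it was at the start of the episode above 0.03 m or angle between jar's own z axis and vertical above 0.5 rad).
It also fails if it takes over 67 s, if anything falls off the work surface, if the arm or the gripper's body presses on something with over 40 N, if the wrist force passes 120 N, or if a joint passes its speed limit or range.

## Working session

There is one attempt and no reset: what is moved stays moved. The work goes in short steps, Python scripts to look and compute and a tool call to move; the robot and the scene stay as the last step left them, time stands still between calls to the robot, and variables do not carry over. Pictures are saved under pics/ and viewed, at most 11 in all, crops included, and the job is handed in when it is done.

Besides the shell and the picture viewer there is one more tool, called as name(argument=value, ...), one argument or row to a line, values as JSON. step_arm: Moves the arm, as the interface text tells. Its arguments: {"type":"object","properties":{"commands":{"type":"array","items":{"type":"number"}},"squeeze":{"type":"number"}},"required":["commands"]}

```bash
mkdir -p pics; ls; python3 - <<'E'
from workcell import *
import cv2, numpy as np
np.set_printoptions(precision=4,suppress=True)
o=get_obs();print(o)
for n in("top","side"):
    im=camera(n);cv2.imwrite(f"pics/{n}0.png",im[:,:,::-1]);print(n,camera_params(n))
print(camera_params("wrist"))
E
```

```text
pics
{'clock': 0.0, 'joint_pos': array([ 1.1084,  0.3329, -0.0647,  1.4609,  0.0216,  1.3499, -0.0885]), 'joint_velocities': array([-0.0001, -0.0007,  0.0015, -0.0007, -0.0019,  0.0004,  0.0009]), 'tau': array([ -0.0005, -62.5444,   0.0487, -39.1597,   0.0161,   0.01  ,
        -0.    ]), 'position': array([ 0.266 , -0.5652,  0.2305]), 'ee_rot': array([ 0.9759,  0.2182, -0.0002, -0.0007]), 'ft_force': array([ 0.7239,  0.2848, -0.1905]), 'torque': array([-0.0352, -0.0241,  0.004 ]), 'grasp_force': 0.0, 'grip_width': 1.000967601817994}
top {'mtx': array([[445.554 ,   0.    , 322.0368],
       [  0.    , 445.554 , 244.3358],
       [  0.    ,   0.    ,   1.    ]]), 'dist': array([0.0347, 0.    , 0.    , 0.    , 0.    ]), 'extrinsics': array([[-0.0023, -1.    ,  0.0057,  0.0259],
       [-0.9855,  0.0013, -0.1696,  0.5407],
       [ 0.1696, -0.006 , -0.9855,  0.8029],
       [ 0.    ,  0.    ,  0.    ,  1.    ]])}
side {'mtx': array([[435.6277,   0.    , 321.1917],
       [  0.    , 435.6277, 232.9427],
       [  0.    ,   0.    ,   1.    ]]), 'dist': array([-0.0895,  0.    ,  0.    ,  0.    ,  0.    ]), 'extrinsics': array([[-0.9547, -0.2974,  0.0094,  0.5227],
       [-0.1979,  0.6109, -0.7666,  0.1645],
       [ 0.2222, -0.7338, -0.642 ,  0.7387],
       [ 0.    ,  0.    ,  0.    ,  1.    ]])}
{'mtx': array([[351.2911,   0.    , 315.2978],
       [  0.    , 351.2911, 244.0545],
       [  0.    ,   0.    ,   1.    ]]), 'dist': array([-0.039,  0.   ,  0.   ,  0.   ,  0.   ]), 'tool_from_camera': array([[-0.0007, -0.9477, -0.3191,  0.0817],
       [ 1.    , -0.0004, -0.0009,  0.0007],
       [ 0.0007, -0.3191,  0.9477, -0.1425],
       [ 0.    ,  0.    ,  0.    ,  1.    ]])}
```

View pics/top0.png

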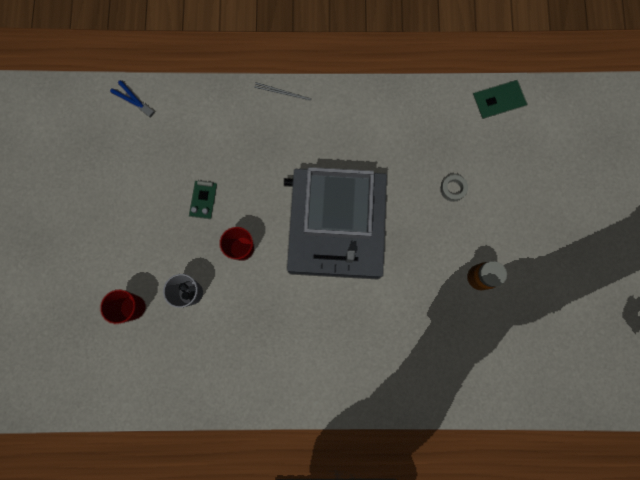

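View pics/side0.png

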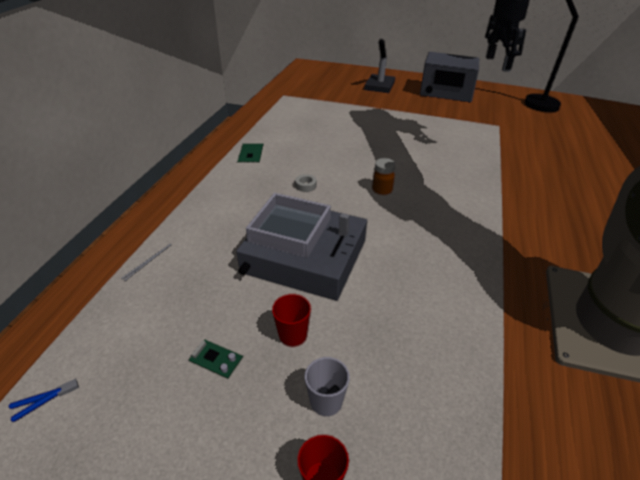

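The top view shows the plain aluminium cup at (181,291) with dark slugs inside. Red cups at (122,306) and (237,243) are look-alikes, so the grey one fits the description. The light box is at (337,225), its tab at (351,254) at the closed (right) tick, the jar at (487,276), the tape at (454,187), and the boards at (203,199) and (500,99). I'll confirm in an enlarged crop and measure.

```bash
cat > h.py <<'E'
from workcell import *
import cv2, numpy as np
np.set_printoptions(precision=4,suppress=True)
def ray(n,px,z,E=None):
    p=camera_params(n)
    if E is None: E=p["extrinsics"]
    u=cv2.undistortPoints(np.float32(px).reshape(-1,1,2),p["mtx"],p["dist"]).reshape(-1,2)
    R,t=E[:3,:3],E[:3,3]; c=-R.T@t
    d=np.c_[u,np.ones(len(u))]@R
    return c+d*((z-c[2])/d[:,2])[:,None]
def proj(n,P):
    p=camera_params(n);E=p["extrinsics"]
    return cv2.projectPoints(np.float32(P).reshape(-1,1,3),cv2.Rodrigues(E[:3,:3])[0],E[:3,3],p["mtx"],p["dist"])[0].reshape(-1,2)
E
python3 - <<'E'
from h import *
im=cv2.imread("pics/top0.png")
a=cv2.resize(im[235:345,95:245],None,fx=4,fy=4,interpolation=cv2.INTER_CUBIC)[:,:600]
b=cv2.resize(im[155:285,280:395],None,fx=3.4,fy=3.4,interpolation=cv2.INTER_CUBIC)
a=a[:,100:480]; h=max(a.shape[0],b.shape[0])
pad=lambda x:cv2.copyMakeBorder(x,0,h-x.shape[0],0,0,cv2.BORDER_CONSTANT)
c=np.clip(np.hstack([pad(a),pad(b)])*1.6,0,255).astype(np.uint8);print(c.shape);cv2.imwrite("pics/crop1.png",c)
# block: bluish grey vs. table
hsv=cv2.cvtColor(im,cv2.COLOR_BGR2HSV)
print(im[260,300],im[260,375],im[200,300],im[200,420],im[180,340],im[204,307],im[231,340],im[254,351])
# tab & cup pixel rows
print(im[291,160:205].tolist())
E
```

```text
(442, 771, 3)
[61 57 55] [63 60 57] [62 59 55] [101 109 109] [57 55 50] [102  99  97] [104 100  98] [88 88 85]
[[101, 108, 109], [101, 108, 109], [103, 107, 108], [100, 99, 98], [83, 80, 78], [40, 38, 37], [30, 29, 27], [32, 30, 29], [31, 30, 29], [31, 29, 29], [29, 28, 28], [29, 29, 29], [32, 30, 30], [30, 29, 28], [31, 29, 29], [31, 29, 29], [31, 30, 30], [32, 31, 30], [33, 32, 31], [43, 42, 40], [55, 53, 52], [53, 51, 50], [30, 29, 28], [17, 15, 14], [14, 13, 13], [25, 23, 22], [41, 40, 38], [50, 47, 46], [39, 37, 36], [26, 24, 24], [32, 30, 29], [23, 22, 20], [21, 20, 19], [18, 18, 15], [26, 24, 23], [60, 58, 56], [94, 90, 88], [56, 53, 53], [30, 29, 28], [26, 26, 26], [27, 26, 25], [27, 26, 26], [30, 29, 29], [45, 49, 49], [52, 57, 57]]
```

View pics/crop1.png

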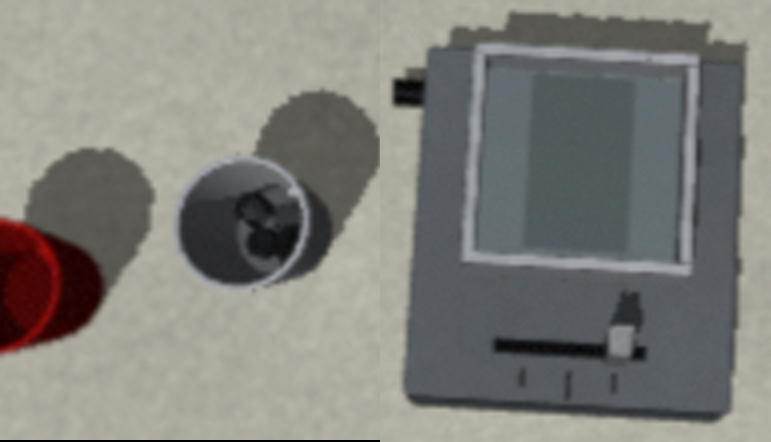

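The crop confirms it: the grey cup with dark slugs has its rim centre at crop (243,222), radius about 65. The tray's outer rim corners are about (476,44), (700,57), (690,273), (463,260), the tab top is about (621,333), and the half tick is at (568,385).

```bash
cat >> h.py <<'E'
E
python3 - <<'E'
from h import *
L=lambda x,y:((x-380+.5)/3.4-.5+280,(y+.5)/3.4-.5+155)
# cup: bench-difference mask in top for rim: bright thin ring -> hand ellipse extremes checked
im=cv2.imread("pics/top0.png").astype(int)
g=im.mean(2)
# tray wall mask: bright & bluish
sub=np.zeros(g.shape,np.uint8); sub[160:240,296:380]=((g>80)&(im[:,:,0]>im[:,:,2]+2))[160:240,296:380]
cs,_=cv2.findContours(sub,cv2.RETR_EXTERNAL,cv2.CHAIN_APPROX_NONE);c=max(cs,key=cv2.contourArea)
r=cv2.minAreaRect(c);bp=cv2.boxPoints(r);print("mask box",r,bp)
hand=np.array([L(476,44),L(700,57),L(690,273),L(463,260)])
for nm,q in(("hand",hand),("mask",bp)):
    P=ray("top",q,.094)[:,:2];print(nm,P.mean(0),[np.linalg.norm(P[i]-P[(i+1)%4]) for i in range(4)])
    for i in range(4):
        d=P[(i+1)%4]-P[i]; print(np.arctan2(d[1],d[0]),end=' ')
    print()
print("tab",ray("top",[L(621,326)],.106)[0],"tick",ray("top",[L(568,385)],.06)[0],"ticks",ray("top",[L(522,377),L(614,383)],.06))
C=lambda x,y:((x+100+.5)/4-.5+95,(y+.5)/4-.5+235)
e=np.array([C(177,222),C(309,222),C(243,156),C(243,289)])
R=ray("top",e,.07);print("cup rim",R, R.mean(0),np.linalg.norm(R[0]-R[1]),np.linalg.norm(R[2]-R[3]))
# jar: cap etc approx
print("jar",ray("top",[(493,274)],.075),"red cups",ray("top",[(118,305),(236,242)],.07),"board",ray("top",[(203,199)],.01))
s=cv2.imread("pics/side0.png").astype(int)
# side: cup rim mask (ellipse): left/right/top/bottom px 305..348, 358..?
sub=s[345:425,295:360]; m=((sub[:,:,0]>sub[:,:,2]+8)).astype(np.uint8)
cs,_=cv2.findContours(m,cv2.RETR_EXTERNAL,cv2.CHAIN_APPROX_NONE);c=max(cs,key=cv2.contourArea);print("side cup bbox",np.add(cv2.boundingRect(c),(295,345,0,0)))
c0=R.mean(0)
th=np.linspace(0,2*np.pi,60)
for rr,z in((.031,.07),(.024,0)):
    q=proj("side",np.c_[c0[0]+rr*np.cos(th),c0[1]+rr*np.sin(th),0*th+z]);print(z,q.min(0),q.max(0))
E
```

```text
mask box ((338.94097900390625, 201.28233337402344), (67.63253784179688, 64.40922546386719), 3.2704875469207764) [[303.3425 231.5053]
 [307.0171 167.201 ]
 [374.5395 171.0594]
 [370.8649 235.3637]]
hand [ 0.613  -0.0062] [np.float64(0.1219359476514486), np.float64(0.11973914676229415), np.float64(0.12063367861061004), np.float64(0.11994983845650624)]
-1.6320268743945903 3.0760767679605965 1.5112999063084596 -0.05465000540267961 
mask [ 0.613  -0.0059] [np.float64(0.12139044391179067), np.float64(0.12498137080272188), np.float64(0.12128559939605203), np.float64(0.12198286565299936)]
-0.05142238348285875 -1.631102261705981 3.0654540413642963 1.5114352449589588 
tab [ 0.5193 -0.025   0.106 ] tick [0.494  0.0011 0.06  ] ticks [[ 0.4984  0.0262  0.06  ]
 [ 0.495  -0.024   0.06  ]]
cup rim [[0.4531 0.311  0.07  ]
 [0.4528 0.2519 0.07  ]
 [0.4829 0.2831 0.07  ]
 [0.4229 0.2799 0.07  ]] [0.4529 0.2815 0.07  ] 0.05917948001175691 0.06001436612116394
jar [[ 0.4808 -0.2849  0.075 ]] red cups [[0.4269 0.3906 0.07  ]
 [0.5412 0.1841 0.07  ]] board [[0.6399 0.2642 0.01  ]]
side cup bbox [331 394   2   2]
0.07 [303.7804 355.4224] [349.2954 395.328 ]
0 [309.3911 385.9684] [341.9899 415.7959]
```

Findings: the cup axis is at (0.453, 0.2815), the tray centre at (0.613, -0.006), and the box yaw is about -0.062. That puts the half mark at (0.513, 0). I'll grasp the cup with the tool pitched 30° below horizontal, then pour by rolling about the tool axis.

```bash
cat >> h.py <<'E'
from scipy.spatial.transform import Rotation as Ro
def tool(psi,al,roll=0):   # degrees: azimuth, elevation below horizontal, roll about tool z
    p,a=np.radians([psi,al]);h=np.array([np.cos(p),np.sin(p),0]);k=np.array([0,0,1.])
    z=np.cos(a)*h-np.sin(a)*k;x=np.sin(a)*h+np.cos(a)*k
    return Ro.from_matrix(np.c_[x,np.cross(z,x),z])*Ro.from_euler('z',roll,degrees=True)
def rel(pos,R,p0=None,R0=None):
    o=get_obs()
    p0=o["position"] if p0 is None else p0; R0=Ro.from_quat(o["ee_rot"]) if R0 is None else R0
    rv=(R*R0.inv()).as_rotvec()
    print("shift",(np.array(pos)-p0)/.6,"turn",rv/np.pi,"deg",np.degrees(np.linalg.norm(rv)),"mm",1000*np.linalg.norm(pos-p0))
cup=np.array([.453,.2815])
def grasp_tcp(psi,al,h=.042,off=.024,back=0):
    z=tool(psi,al).as_matrix()[:,2]
    return np.r_[cup,h]+z*(off-back)
E
python3 - <<'E'
from h import *
p1=np.array([.5,-.1,.3]);R1=tool(0,90)
rel(p1,R1)
rel([.5,.1,.3],tool(10,60),p1,R1)
rel(grasp_tcp(30,30,back=.12),tool(30,30),p1,R1)
print(grasp_tcp(30,30,back=.12),grasp_tcp(30,30))
E
```

```text
shift [0.3901 0.7754 0.1157] turn [-0.0004 -0.0001 -0.14  ] deg 25.198371539043542 mm 525.3877132859647
shift [0.     0.3333 0.    ] turn [ 0.0145 -0.1662  0.0543] deg 31.586448302718846 mm 200.0
shift [-0.1983  0.5666 -0.35  ] turn [ 0.0872 -0.3254  0.151 ] deg 66.45188440657518 mm 416.9099850229048
[0.381  0.2399 0.09  ] [0.471  0.2919 0.03  ]
```

step_arm(
  commands=[85,0.2,0.2,0.12,0,0,-0.07,85,0.39,0.5,0.12,0,0,-0.14,85,0.39,0.78,0.12,0,0,-0.14,85,0.39,0.78,0.12,0,0,-0.14,85,0.39,0.78,0.12,0,0,-0.14,85,0.39,0.78,0.12,0,0,-0.14,85,0.39,0.78,0.12,0,0,-0.14,85,0.39,0.78,0.12,0,0,-0.14,85,0.39,0.78,0.12,0,0,-0.14,85,0.39,0.78,0.12,0,0,-0.14],
  squeeze=60,
)

```text
clock: 1.35
position: [0.5009, -0.0941, 0.3034]
ee_rot: [1.0, 0.003, 0.0, -0.0]
ft_force: [-0.7, 0.2, -0.5]
grip_width: 0.993
grasp_force: 0.0
```

step_arm(
  commands=[85,0,0.1,-0.05,0.015,-0.054,0.025,85,-0.05,0.2,-0.05,0.03,-0.108,0.05,85,-0.1,0.3,-0.1,0.045,-0.163,0.075,85,-0.15,0.4,-0.15,0.06,-0.217,0.1,85,-0.2,0.5,-0.15,0.075,-0.271,0.125,85,-0.2,0.56,-0.15,0.087,-0.325,0.151,85,-0.2,0.56,-0.15,0.087,-0.325,0.151,85,-0.2,0.56,-0.15,0.087,-0.325,0.151,85,-0.2,0.56,-0.15,0.087,-0.325,0.151,85,-0.2,0.56,-0.15,0.087,-0.325,0.151],
)

```text
clock: 2.6
position: [0.4621, 0.2919, 0.2637]
ee_rot: [0.849, 0.225, 0.462, -0.121]
ft_force: [0.3, 0.5, -0.5]
grip_width: 0.997
grasp_force: 0.0
```

```bash
python3 - <<'E'
from h import *
o=get_obs();print(o["joint_pos"],o["position"],Ro.from_quat(o["ee_rot"]).as_matrix())
rel(grasp_tcp(30,30,back=.12),tool(30,30)); rel(grasp_tcp(30,30),tool(30,30))
pw=o["position"];Rw=Ro.from_quat(o["ee_rot"]).as_matrix()
im=camera("wrist");cv2.imwrite("pics/w1.png",im[:,:,::-1])
T=np.eye(4);T[:3,:3]=Rw;T[:3,3]=pw
E=np.linalg.inv(T@camera_params("wrist")["tool_from_camera"])
p=camera_params("wrist")
th=np.linspace(0,2*np.pi,72,endpoint=False)
q=np.c_[cup[0]+.031*np.cos(th),cup[1]+.031*np.sin(th),0*th+.07]
uv=cv2.projectPoints(q,cv2.Rodrigues(E[:3,:3])[0],E[:3,3],p["mtx"],p["dist"])[0].reshape(-1,2)
print("pred rim",uv.min(0),uv.max(0))
c=im[:,:,::-1].copy();cv2.polylines(c,[np.int32(uv)],True,(0,255,0),1);cv2.imwrite("pics/w1o.png",c)
E
```

```text
[ 0.1773 -0.4991 -0.7603  2.4162 -1.1485  0.1955 -0.713 ] [0.4621 0.2919 0.2637] [[ 0.4719  0.4945  0.7299]
 [ 0.271  -0.8692  0.4136]
 [ 0.839   0.0027 -0.5442]]
shift [-0.1351 -0.0866 -0.2895] turn [ 0.0089 -0.0139  0.002 ] deg 2.994768782700625 mm 198.6172674499688
shift [ 0.0149  0.     -0.3895] turn [ 0.0089 -0.0139  0.002 ] deg 2.994768782700625 mm 233.8924177158868
pred rim [283.9936 392.6264] [354.6344 469.7154]
```

View pics/w1o.png

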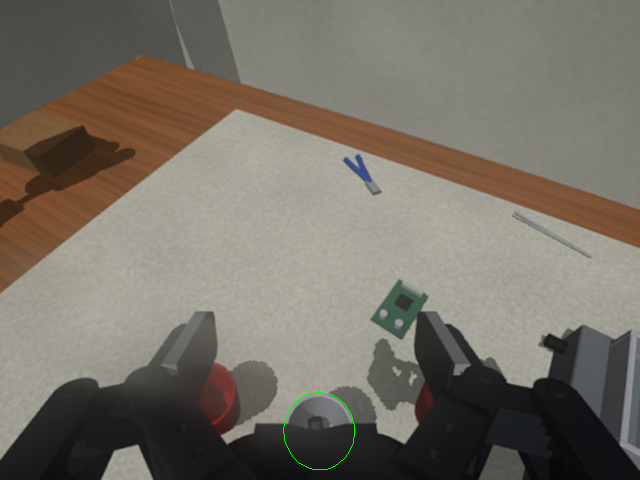

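The wrist view shows the cup rim at (319,430), on the predicted ellipse. The arm hit its limits here because it is too close in, so I'll descend straight down over the cup and watch the joints.

step_arm(
  commands=[85,0.01,0,-0.05,0.009,-0.014,0.002,85,0.015,0,-0.1,0.009,-0.014,0.002,85,0.015,0,-0.15,0.009,-0.014,0.002,85,0.015,0,-0.19,0.009,-0.014,0.002,85,0.015,0,-0.19,0.009,-0.014,0.002,85,0.015,0,-0.19,0.009,-0.014,0.002,85,0.015,0,-0.19,0.009,-0.014,0.002,85,0.015,0,-0.19,0.009,-0.014,0.002,85,0.015,0,-0.19,0.009,-0.014,0.002,85,0.015,0,-0.19,0.009,-0.014,0.002],
)

```text
clock: 3.9
position: [0.4689, 0.3033, 0.2153]
ee_rot: [0.86, 0.227, 0.444, -0.112]
ft_force: [-0.3, 0.3, -0.1]
grip_width: 0.996
grasp_force: 0.0
```

```bash
python3 - <<'E'
from h import *
o=get_obs();print(o["joint_pos"],o["position"],Ro.from_quat(o["ee_rot"]).as_matrix()[:,2])
for a in(30,40,45): rel(grasp_tcp(30,a),tool(30,a))
E
```

```text
[ 0.2143 -0.3596 -0.8728  2.4157 -1.2668  0.0656 -0.5849] [0.4689 0.3033 0.2153] [ 0.7121  0.394  -0.5811]
shift [ 0.0036 -0.019  -0.3088] turn [ 0.0177 -0.0253  0.0039] deg 5.6004502373012715 mm 185.67235839335285
shift [ 0.0001 -0.021  -0.3146] turn [-0.0098  0.023   0.0037] deg 4.544861630531589 mm 189.15664463541657
shift [-0.0019 -0.0222 -0.3171] turn [-0.0236  0.0471  0.0035] deg 9.502618061973788 mm 190.74843496567178
```

The arm is winding into joint limits (j5 and j6) here. I'll fit a simple kinematic model to the three known joint/pose pairs so the grasp and pour directions can be checked offline.

```bash
cat > kin.py <<'E'
import numpy as np, itertools
from scipy.spatial.transform import Rotation as Ro
J=np.array([[1.1084,.3329,-.0647,1.4609,.0216,1.3499,-.0885],[.1773,-.4991,-.7603,2.4162,-1.1485,.1955,-.713],[.2143,-.3596,-.8728,2.4157,-1.2668,.0656,-.5849]])
P=np.array([[.266,-.5652,.2305],[.4621,.2919,.2637],[.4689,.3033,.2153]])
Q=Ro.from_quat([[.9759,.2182,-.0002,-.0007],[.849,.225,.462,-.121],[.86,.227,.444,-.112]])
def chain(j,s,c):
    R=Ro.identity();fr=[]
    for i,ax in enumerate("zyzyzyz"):
        R=R*Ro.from_euler(ax,s[i]*j[i]);fr.append(R)
    return fr,R*c
if __name__=="__main__":
    best=[]
    for s in itertools.product((1,-1),repeat=4):
        S=[s[0],1,s[1],1,s[2],1,s[3]]
        C0=[chain(J[i],S,Ro.identity())[1].inv()*Q[i] for i in range(3)]
        c=Ro.concatenate(C0).mean();e=max((c.inv()*x).magnitude() for x in C0)
        best.append((e,S,c))
    best.sort(key=lambda b:b[0])
    for b in best[:3]: print(b[0],b[1],b[2].as_euler('xyz',degrees=True))
    e,S,c=best[0]
    # offsets: H(z), after j2: L1 z + a x, after j4: L2 z + b x, after j6: L3 z + d x
    A=[];y=[]
    for i in range(3):
        f,_=chain(J[i],S,c);m=[x.as_matrix() for x in f]
        A.append(np.c_[[0,0,1],m[2][:,2],m[2][:,0],m[4][:,2],m[4][:,0],m[6][:,2],m[5][:,0]]);y.append(P[i])
    A=np.vstack(A);y=np.hstack(y)
    for cols in([0,1,3,5],[0,1,2,3,4,5],[0,1,3,5,6],[0,1,2,3,4,5,6]):
        x,r,k,sv=np.linalg.lstsq(A[:,cols],y,rcond=None);print(cols,x,k,np.abs(A[:,cols]@x-y).max(),sv[-1])
E
python3 kin.py
```

```text
0.0005086170049209017 [-1, 1, -1, 1, -1, 1, -1] [-7.35101032e-03  1.71003073e-02  9.00079271e+01]
0.33259268533525466 [1, 1, -1, 1, 1, 1, -1] [  -4.50728116   -3.07122766 -127.84897266]
0.5852328768973752 [1, 1, 1, 1, 1, 1, 1] [  30.65617109   10.75494442 -127.86066113]
[0, 1, 3, 5] [0.30457269 0.36722183 0.50261352 0.28967672] 4 0.034761149664795266 0.37341567090621985
[0, 1, 2, 3, 4, 5] [ 0.17086282  0.45988111  0.03685168  0.43334059 -0.06670529  0.33092456] 6 0.03893712182283299 0.08120056151863185
[0, 1, 3, 5, 6] [ 0.26871326  0.39852231  0.47261094  0.31225003 -0.03306881] 5 0.04093588947871368 0.32409005860663964
[0, 1, 2, 3, 4, 5, 6] [ 0.24049204  0.51898008 -0.08108688  0.49030866 -0.0062151   0.42416292
 -0.05117807] 7 0.03813584783301466 0.052536919222030284
```

step_arm(
  commands=[85,0.02,-0.05,0.1,-0.05,0.1,0,85,0.04,-0.1,0.2,-0.1,0.2,0,85,0.06,-0.2,0.2,-0.12,0.3,-0.05,85,0.06,-0.2,0.2,-0.12,0.3,-0.05,85,0.06,-0.2,0.2,-0.12,0.3,-0.05,85,0.06,-0.2,0.2,-0.12,0.3,-0.05,85,0.06,-0.2,0.2,-0.12,0.3,-0.05,85,0.06,-0.2,0.2,-0.12,0.3,-0.05,85,0.06,-0.2,0.2,-0.12,0.3,-0.05,85,0.06,-0.2,0.2,-0.12,0.3,-0.05],
)

```text
clock: 5.15
position: [0.5045, 0.1838, 0.3355]
ee_rot: [0.986, 0.163, -0.033, -0.012]
ft_force: [-0.4, 1.0, -0.5]
grip_width: 0.996
grasp_force: 0.0
```

```bash
cat > fit.py <<'E'
from kin import *
from h import *
o=get_obs();print(o["joint_pos"].round(3),o["position"])
J=np.vstack([J,o["joint_pos"]]);P=np.vstack([P,o["position"]])
S=[-1,1,-1,1,-1,1,-1];c=Ro.from_euler('z',90,degrees=True)
print("rot err",(chain(J[3],S,c)[1].inv()*Ro.from_quat(o["ee_rot"])).magnitude())
A=[]
for i in range(4):
    m=[x.as_matrix() for x in chain(J[i],S,c)[0]]
    A.append(np.c_[[0,0,1],m[2][:,2],m[2][:,0],m[3][:,2],m[3][:,0],m[5][:,2],m[5][:,0],m[1][:,1],m[3][:,1],m[5][:,1]])
A=np.vstack(A);y=P.ravel()
for cols in([0,1,2,3,4,5],[0,1,2,3,4,5,6],[0,1,3,5,7,8,9],[0,1,3,5,6,7,8,9],list(range(10))):
    x,r,k,sv=np.linalg.lstsq(A[:,cols],y,rcond=None);print(cols,x,np.abs(A[:,cols]@x-y).max(),sv[-1])
E
python3 fit.py
```

```text
[ 0.551  0.372 -1.242  1.424  0.299  1.637 -1.906] [0.5045 0.1838 0.3355]
rot err 5.081166083336231e-16
[0, 1, 2, 3, 4, 5] [ 0.5013  0.784  -0.2149  0.6472  0.2552  0.6913] 0.03960886700822036 0.08664252677604177
[0, 1, 2, 3, 4, 5, 6] [ 0.2239  0.4975 -0.0827  0.4888 -0.0274  0.4016 -0.059 ] 0.039235809902875285 0.039526362053834564
[0, 1, 3, 5, 7, 8, 9] [ 0.2582  0.4486  0.49    0.3431 -0.0218 -0.0235 -0.0003] 4.019024323348441e-05 0.3639372154754006
[0, 1, 3, 5, 6, 7, 8, 9] [ 0.2584  0.4486  0.4899  0.3434 -0.0002 -0.0218 -0.0233 -0.0006] 3.6059774090602126e-05 0.07030168083072959
[0, 1, 2, 3, 4, 5, 6, 7, 8, 9] [ 0.2583  0.4487 -0.0001  0.49   -0.      0.3433 -0.0001 -0.0218 -0.0234
 -0.0004] 1.9175023704576244e-05 0.03072651759280392
```

The kinematics are identified exactly (residual 0.04 mm). Next I'll check feasible grasp and pour poses with this model, and whether a least-norm differential IK reproduces the controller's behaviour.

```bash
cat >> kin.py <<'E'
from scipy.optimize import least_squares
S=[-1,1,-1,1,-1,1,-1];C=Ro.from_euler('z',90,degrees=True)
LO=np.array([-2.6,-.5,-1.47,.16,-1.27,.06,-2.6]);HI=np.array([2.6,2.12,1.34,2.42,4.41,2.06,2.6])
def fk(j):
    f,R=chain(j,S,C);m=[x.as_matrix() for x in f]
    p=np.array([0,0,.2582])+.4486*m[2][:,2]+.49*m[3][:,2]+.3431*m[5][:,2]-.0218*m[1][:,1]-.0235*m[3][:,1]-.0003*m[5][:,1]
    return p,R
def err(j,p,R):
    a,b=fk(j);return np.r_[p-a,.3*(R*b.inv()).as_rotvec()]
def jac(j):
    p,R=fk(j);return np.array([-(err(j+1e-6*np.eye(7)[i],p,R))/1e-6 for i in range(7)]).T
def track(j,p1,R1,n=60):
    p0,R0=fk(j);rv=(R1*R0.inv()).as_rotvec();j=j.copy()
    for k in range(1,n+1):
        t=k/n;p=p0+t*(p1-p0);R=Ro.from_rotvec(t*rv)*R0
        for _ in range(2):
            e=err(j,p,R);Jm=jac(j);j=np.clip(j+Jm.T@np.linalg.solve(Jm@Jm.T+1e-5*np.eye(6),e),LO,HI)
    return j,np.abs(err(j,p1,R1)).max()
def ik(p,R,n=40,seed=0,ref=None,w=.02):
    g=np.random.default_rng(seed);mid=(LO+HI)/2;out=[]
    for _ in range(n):
        f=lambda j:np.r_[err(j,p,R)*10,w*(j-(mid if ref is None else ref))/(HI-LO)]
        s=least_squares(f,g.uniform(LO,HI) if ref is None or _ else ref,bounds=(LO,HI),max_nfev=60)
        e=np.abs(err(s.x,p,R)).max()
        if e<.004: out.append((s.cost,s.x,e))
    out.sort(key=lambda t:t[0]);return out
E
python3 - <<'E'
from kin import *
from h import *
j=J[0];p,R=fk(j)
j,_=track(j,p+.6*np.array([.39,.78,.12]),Ro.from_rotvec([0,0,-.14*np.pi])*R);print("after1",j.round(2))
p,R=fk(j)
j,e=track(j,p+.6*np.array([-.2,.56,-.15]),Ro.from_rotvec(np.pi*np.array([.087,-.325,.151]))*R);print("after2",j.round(2),e,"obs",J[1].round(2))
for al in(30,40,50,60):
  for psi in(-60,-40,-20,0,30,60,80):
    for up in(0,180):
      s=ik(grasp_tcp(psi,al),tool(psi,al,up),8)
      if s:
        m=np.minimum(s[0][1]-LO,HI-s[0][1]).min();print(al,psi,up,s[0][1].round(2),"margin %.2f"%m)
E
```

```text
after1 [ 0.55  0.07 -0.47  1.63  0.03  1.45 -1.49]
after2 [-0.28 -0.5  -0.46  2.42 -0.82  0.06 -1.06] 0.11649965436645418 obs [ 0.18 -0.5  -0.76  2.42 -1.15  0.2  -0.71]
30 -60 0 [-0.97  0.75 -0.17  1.72  0.9   1.54  2.07] margin 0.52
30 -60 180 [-1.08  0.75 -0.02  1.73  0.83  1.48 -1.03] margin 0.58
30 -40 0 [-0.97  0.64 -0.23  1.96  1.14  1.38  2.07] margin 0.46
30 -40 180 [-1.05  0.63 -0.15  1.96  1.11  1.34 -1.06] margin 0.46
30 -20 0 [-0.92  0.53 -0.3   2.19  1.44  1.22  2.04] margin 0.23
30 -20 180 [-0.92  0.53 -0.3   2.19  1.44  1.22 -1.1 ] margin 0.23
30 0 0 [-0.82  0.44 -0.33  2.4   1.84  1.06  1.97] margin 0.02
30 0 180 [-0.7   0.46 -0.45  2.4   1.86  1.11 -1.14] margin 0.02
30 60 0 [ 0.4   0.5  -0.68  2.42  4.08  0.61  1.49] margin 0.00
30 60 180 [ 0.4   0.5  -0.68  2.42  4.08  0.61 -1.65] margin 0.00
30 80 0 [ 0.63  0.67 -0.81  2.21 -1.27  0.58  0.97] margin 0.00
30 80 180 [ 0.63  0.67 -0.81  2.21 -1.27  0.58 -2.17] margin 0.00
40 -60 0 [-0.84  0.67 -0.27  1.77  0.87  1.44  2.11] margin 0.49
40 -60 180 [-0.96  0.65 -0.12  1.77  0.8   1.38 -0.99] margin 0.65
40 -40 0 [-0.8
[... 1765 characters left out ...]
1  0.42 -0.39  1.98  0.83  1.02 -0.64] margin 0.44
60 -20 0 [ 0.    0.53 -1.06  2.09  1.21  1.07  2.6 ] margin 0.00
60 -20 180 [-0.49  0.33 -0.49  2.11  0.96  0.84 -0.43] margin 0.31
60 0 0 [-1.84  0.38  1.07  2.29  0.19  0.32 -2.6 ] margin 0.00
60 0 180 [-0.34  0.26 -0.56  2.22  1.06  0.61 -0.17] margin 0.20
60 30 0 [-0.42  0.16 -0.28  2.31  0.68  0.2  -2.36] margin 0.11
60 30 180 [-0.16  0.19 -0.54  2.3   0.83  0.23  0.65] margin 0.12
60 60 0 [-0.11  0.22 -0.39  2.24 -0.67  0.31 -0.39] margin 0.18
60 60 180 [ 0.74  0.64 -1.35  2.21  0.87  0.43  1.46] margin 0.12
60 80 0 [-0.04  0.3  -0.38  2.14 -0.69  0.54  0.01] margin 0.28
60 80 180 [ 0.7   0.65 -1.24  2.11  0.35  0.51  2.31] margin 0.23
```

Grasping with tool azimuth -35°, 40° below horizontal and x up is comfortable (j7 about +2.1, so the roll goes down to about -1). I'll simulate the approach sequence and the pour roll.

```bash
cat > sim.py <<'E'
from kin import *
from h import *
def go(j,name,p,T):
    p=np.array(p);p0,R0=fk(j);rv=(T*R0.inv()).as_rotvec()
    j2,e=track(j,p,T,30);m=np.minimum(j2-LO,HI-j2)
    print(name,"shift",((p-p0)/.6).round(3),"turn",(rv/np.pi).round(3),"|",j2.round(2),"err %.3f marg %.2f"%(e,m.min()));return j2
E
python3 - <<'E'
from sim import *
j=get_obs()["joint_pos"]
A=[.35,.40,.35]
for r,al in((-150,80),(-250,70),(-360,55)): j=go(j,f"w{r}",A,tool(-35,al,r))
zc=tool(-35,40).as_matrix()[:,2]
j=go(j,"above",grasp_tcp(-35,40)+[0,0,.12],tool(-35,40))
j=go(j,"grasp",grasp_tcp(-35,40),tool(-35,40))
j=go(j,"lift",grasp_tcp(-35,40)+[0,0,.2],tool(-35,40))
g=np.array([.625,.01,.2])
tp=lambda ps,al:tool(ps,al).as_matrix()[:,2]*.024
j=go(j,"carry",g+tp(-60,40),tool(-60,40))
g[2]=.16
for r,al in((60,35),(110,30),(150,25),(180,20)): j=go(j,f"pour{r}",g+tp(-60,al),tool(-60,al,r))
E
```

```text
w-150 shift [-0.257  0.36   0.024] turn [-0.047 -0.027  0.535] | [ 0.1   0.4  -1.47  1.47  0.56  1.69 -0.9 ] err 0.003 marg 0.00
w-250 shift [-0.005  0.004  0.002] turn [-0.14   0.05   0.539] | [-0.02  0.43 -1.47  1.5   0.73  1.77  0.74] err 0.005 marg 0.00
w-360 shift [-0.009  0.007  0.004] turn [-0.262  0.12   0.546] | [-0.2   0.52 -1.47  1.53  1.    1.95  2.51] err 0.005 marg 0.00
above shift [ 0.189 -0.209 -0.335] turn [-0.046 -0.068  0.004] | [-0.09  0.64 -1.24  1.97  1.34  1.68  2.32] err 0.000 marg 0.23
grasp shift [ 0.   0.  -0.2] turn [-0. -0. -0.] | [-0.22  0.84 -1.07  2.    1.49  1.64  2.12] err 0.000 marg 0.40
lift shift [0.    0.    0.333] turn [-0.  0. -0.] | [ 0.01  0.51 -1.35  1.91  1.25  1.71  2.46] err 0.000 marg 0.12
carry shift [ 0.277 -0.461 -0.07 ] turn [-0.     0.    -0.139] | [ 0.39  0.6  -1.12  1.8   1.38  1.57  2.55] err 0.000 marg 0.05
pour60 shift [ 0.001 -0.002 -0.064] turn [ 0.11  -0.242 -0.203] | [ 0.29  0.67 -1.02  1.84  1.48  1.6   1.38] err 0.000 marg 0.45
pour110 shift [ 0.001 -0.002  0.003] turn [ 0.095 -0.216 -0.149] | [ 0.24  0.69 -0.98  1.85  1.54  1.66  0.46] err 0.000 marg 0.40
pour150 shift [ 0.001 -0.001  0.003] turn [ 0.076 -0.184 -0.103] | [ 0.19  0.73 -0.95  1.86  1.61  1.73 -0.29] err 0.000 marg 0.33
pour180 shift [ 0.001 -0.001  0.003] turn [ 0.054 -0.147 -0.064] | [ 0.15  0.77 -0.93  1.87  1.67  1.8  -0.85] err 0.000 marg 0.26
```

step_arm(
  commands=[85,-0.257,0.36,0.024,-0.047,-0.027,0.535,85,-0.257,0.36,0.024,-0.047,-0.027,0.535,85,-0.257,0.36,0.024,-0.047,-0.027,0.535,85,-0.257,0.36,0.024,-0.047,-0.027,0.535,85,-0.257,0.36,0.024,-0.047,-0.027,0.535,85,-0.257,0.36,0.024,-0.047,-0.027,0.535,85,-0.257,0.36,0.024,-0.047,-0.027,0.535,85,-0.257,0.36,0.024,-0.047,-0.027,0.535,85,-0.257,0.36,0.024,-0.047,-0.027,0.535,85,-0.257,0.36,0.024,-0.047,-0.027,0.535],
)

```text
clock: 6.4
position: [0.3503, 0.3985, 0.3506]
ee_rot: [0.536, 0.839, -0.004, 0.09]
ft_force: [0.3, -0.7, 0.0]
grip_width: 0.993
grasp_force: 0.0
```

```bash
python3 - <<'E'
from sim import *
o=get_obs();j=o["joint_pos"];print(j,o["position"])
A=[.35,.40,.35]
for r,al in((-250,70),(-360,55)): j=go(j,f"w{r}",A,tool(-35,al,r))
j=go(j,"above",grasp_tcp(-35,40)+[0,0,.12],tool(-35,40))
E
```

```text
[ 0.0899  0.3693 -1.4401  1.4768  0.535   1.6745 -0.8793] [0.3503 0.3985 0.3506]
w-250 shift [-0.     0.002 -0.001] turn [-0.142  0.051  0.538] | [-0.02  0.43 -1.47  1.5   0.73  1.77  0.74] err 0.005 marg 0.00
w-360 shift [-0.009  0.007  0.004] turn [-0.262  0.12   0.546] | [-0.2   0.52 -1.47  1.53  1.    1.95  2.51] err 0.005 marg 0.00
above shift [ 0.189 -0.209 -0.335] turn [-0.046 -0.068  0.004] | [-0.09  0.64 -1.24  1.97  1.34  1.68  2.32] err 0.000 marg 0.23
```

The controller tracks the model well. Next waypoint.

step_arm(
  commands=[85,0,0,0,-0.142,0.051,0.538,85,0,0,0,-0.142,0.051,0.538,85,0,0,0,-0.142,0.051,0.538,85,0,0,0,-0.142,0.051,0.538,85,0,0,0,-0.142,0.051,0.538,85,0,0,0,-0.142,0.051,0.538,85,0,0,0,-0.142,0.051,0.538,85,0,0,0,-0.142,0.051,0.538,85,0,0,0,-0.142,0.051,0.538,85,0,0,0,-0.142,0.051,0.538],
)

```text
clock: 7.65
position: [0.3507, 0.3987, 0.3501]
ee_rot: [-0.296, 0.939, -0.14, 0.106]
ft_force: [-0.2, -0.6, -0.1]
grip_width: 0.995
grasp_force: 0.0
```

```bash
python3 - <<'E'
from sim import *
o=get_obs();j=o["joint_pos"];print(j,o["position"])
j1=go(j,"w-360",[.35,.40,.35],tool(-35,55,-360))
j1=go(j1,"above",grasp_tcp(-35,40)+[0,0,.12],tool(-35,40))
j1=go(j,"direct",grasp_tcp(-35,40)+[0,0,.14],tool(-35,40))
E
```

```text
[-0.0249  0.406  -1.454   1.4966  0.7159  1.7597  0.7565] [0.3507 0.3987 0.3501]
w-360 shift [-0.001  0.002 -0.   ] turn [-0.263  0.118  0.543] | [-0.2   0.52 -1.47  1.53  1.    1.95  2.51] err 0.005 marg 0.00
above shift [ 0.189 -0.209 -0.335] turn [-0.046 -0.068  0.004] | [-0.09  0.64 -1.24  1.97  1.34  1.68  2.32] err 0.000 marg 0.23
direct shift [ 0.196 -0.213 -0.306] turn [-0.353  0.112  0.504] | [-0.02  0.69 -1.36  1.96  1.38  1.77  2.34] err 0.000 marg 0.11
```

step_arm(
  commands=[85,0.05,-0.05,0,-0.353,0.112,0.504,85,0.1,-0.1,0,-0.353,0.112,0.504,85,0.15,-0.15,-0.05,-0.353,0.112,0.504,85,0.196,-0.213,-0.1,-0.353,0.112,0.504,85,0.196,-0.213,-0.15,-0.353,0.112,0.504,85,0.196,-0.213,-0.2,-0.353,0.112,0.504,85,0.196,-0.213,-0.2,-0.353,0.112,0.504,85,0.196,-0.213,-0.2,-0.353,0.112,0.504,85,0.196,-0.213,-0.2,-0.353,0.112,0.504,85,0.196,-0.213,-0.2,-0.353,0.112,0.504],
)

```text
clock: 8.9
position: [0.4685, 0.2708, 0.23]
ee_rot: [0.853, -0.314, 0.399, 0.118]
ft_force: [-0.1, -0.3, -0.0]
grip_width: 0.994
grasp_force: 0.0
```

```bash
python3 - <<'E'
from sim import *
o=get_obs();j=o["joint_pos"];print(j,o["position"])
j1=go(j,"above",grasp_tcp(-35,40)+[0,0,.09],tool(-35,40))
j1=go(j,"grasp",grasp_tcp(-35,40),tool(-35,40))
E
```

```text
[ 0.0344  0.5758 -1.4076  1.8837  1.2741  1.7763  2.3789] [0.4685 0.2708 0.23  ]
above shift [-0.001  0.    -0.189] turn [-0.016  0.006  0.023] | [-0.09  0.73 -1.25  1.98  1.41  1.72  2.26] err 0.000 marg 0.22
grasp shift [-0.001  0.    -0.339] turn [-0.016  0.006  0.023] | [-0.19  0.88 -1.11  2.    1.52  1.68  2.12] err 0.000 marg 0.36
```

step_arm(
  commands=[85,0,0,-0.05,-0.016,0.006,0.023,85,0,0,-0.1,-0.016,0.006,0.023,85,0,0,-0.15,-0.016,0.006,0.023,85,0,0,-0.19,-0.016,0.006,0.023,85,0,0,-0.23,-0.016,0.006,0.023,85,0,0,-0.27,-0.016,0.006,0.023,85,0,0,-0.3,-0.016,0.006,0.023,85,0,0,-0.32,-0.016,0.006,0.023,85,0,0,-0.339,-0.016,0.006,0.023,85,0,0,-0.339,-0.016,0.006,0.023],
)

```text
clock: 10.15
position: [0.4682, 0.2713, 0.0258]
ee_rot: [0.865, -0.272, 0.402, 0.128]
ft_force: [-0.8, 0.4, 0.2]
grip_width: 0.992
grasp_force: 0.0
```

```bash
python3 - <<'E'
from sim import *
im=camera("side");cv2.imwrite("pics/s2.png",cv2.resize(im[250:480,180:500],None,fx=2,fy=2)[:,:,::-1])
o=get_obs();print(o["joint_pos"],o["position"],grasp_tcp(-35,40),o["ft_force"])
E
```

```text
[-0.1862  0.8786 -1.1152  1.9999  1.5187  1.6836  2.1283] [0.4682 0.2716 0.0263] [0.4681 0.271  0.0266] [-1.1662  0.2103  0.7377]
```

View pics/s2.png

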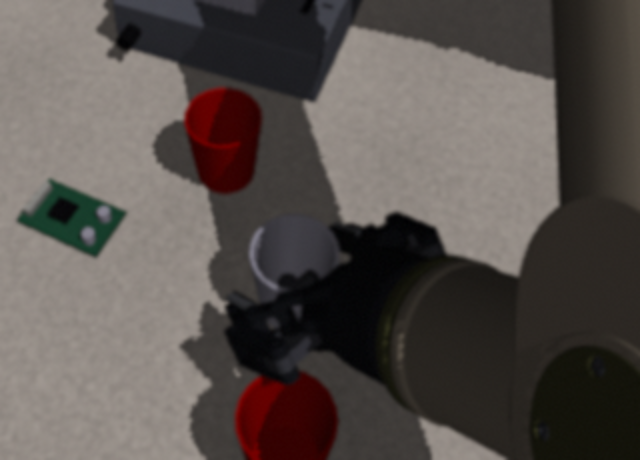

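The cup at crop (295,255) sits between the fingers, and both red cups (225,140) and (287,420) are clear. Closing now.

step_arm(
  commands=[40,0,0,0,0,0,0,40,0,0,0,0,0,0,40,0,0,0,0,0,0,40,0,0,0,0,0,0,40,0,0,0,0,0,0,40,0,0,0,0,0,0,40,0,0,0,0,0,0,40,0,0,0.01,0,0,0,40,0,0,0.02,0,0,0,40,0,0,0.03,0,0,0],
  squeeze=60,
)

```text
clock: 11.45
position: [0.4683, 0.2715, 0.0448]
ee_rot: [0.865, -0.272, 0.402, 0.128]
ft_force: [0.6, -0.7, -0.9]
grip_width: 0.665
grasp_force: 63.0
```

```bash
python3 - <<'E'
from sim import *
o=get_obs();print(o)
j=o["joint_pos"]
j=go(j,"lift",grasp_tcp(-35,40)+[0,0,.15],tool(-35,40))
g=np.array([.625,.01,.2])
tp=lambda ps,al:tool(ps,al).as_matrix()[:,2]*.024
j=go(j,"carry",g+tp(-60,40),tool(-60,40))
E
```

```text
{'clock': 11.45, 'joint_pos': array([-0.1678,  0.8472, -1.1426,  1.9996,  1.4951,  1.6899,  2.1546]), 'joint_velocities': array([ 0.0474, -0.0799, -0.0713, -0.0046, -0.0591,  0.0174,  0.068 ]), 'tau': array([ -0.4473, -55.4696, -21.8597, -18.6887,   2.5407,   3.6585,
        -0.1449]), 'position': array([0.4683, 0.2715, 0.0448]), 'ee_rot': array([ 0.8649, -0.2719,  0.4021,  0.1277]), 'ft_force': array([ 0.5921, -0.654 , -0.8998]), 'torque': array([0.5932, 0.8367, 0.0043]), 'grasp_force': 62.9763193805411, 'grip_width': 0.6646784178741874}
lift shift [-0.    -0.001  0.22 ] turn [ 0.    -0.001 -0.   ] | [-0.02  0.64 -1.34  1.95  1.34  1.74  2.36] err 0.000 marg 0.13
carry shift [ 0.277 -0.461  0.013] turn [-0.     0.    -0.139] | [ 0.43  0.65 -1.18  1.8   1.42  1.61  2.54] err 0.000 marg 0.06
```

step_arm(
  commands=[40,0,0,0.06,0,0,0,40,0,0,0.13,0,0,0,40,0,0,0.22,0,0,0,40,0.04,-0.06,0.233,0,0,-0.02,40,0.08,-0.13,0.233,0,0,-0.04,40,0.12,-0.2,0.233,0,0,-0.06,40,0.16,-0.27,0.233,0,0,-0.08,40,0.2,-0.34,0.233,0,0,-0.1,40,0.24,-0.4,0.233,0,0,-0.12,40,0.277,-0.462,0.233,0,0,-0.139],
)

```text
clock: 12.7
position: [0.635, -0.0072, 0.1844]
ee_rot: [0.785, -0.454, 0.365, 0.212]
ft_force: [-0.4, 0.1, -2.0]
grip_width: 0.666
grasp_force: 63.4
```

```bash
python3 - <<'E'
from sim import *
o=get_obs();j=o["joint_pos"];print(j,o["position"],o["grip_width"])
p0,R0=fk(j);g=np.array([.625,.01,.165])
tp=lambda ps,al:tool(ps,al).as_matrix()[:,2]*.024
jj=j
for r,al in((45,38),(90,35)): jj=go(jj,f"p{r}",g+tp(-60,al),tool(-60,al,r))
print("from the start pose:")
prev=R0
for r,al in((20,40),(45,38),(65,36),(80,35),(90,35)):
    rv=(tool(-60,al,r)*R0.inv()).as_rotvec()/np.pi;print(r,((g+tp(-60,al)-p0)/.6).round(3),rv.round(3))
E
```

```text
[ 0.4298  0.648  -1.1802  1.7977  1.4189  1.6127  2.5467] [ 0.635  -0.0072  0.1844] 0.6661249881751445
p45 shift [-0.001  0.001 -0.057] turn [ 0.088 -0.174 -0.157] | [ 0.37  0.69 -1.12  1.83  1.48  1.61  1.68] err 0.000 marg 0.35
p90 shift [ 0.001 -0.001  0.002] turn [ 0.087 -0.182 -0.149] | [ 0.34  0.7  -1.09  1.84  1.51  1.64  0.86] err 0.000 marg 0.38
from the start pose:
20 [-0.001  0.002 -0.058] [ 0.042 -0.075 -0.071]
45 [-0.001  0.001 -0.057] [ 0.088 -0.174 -0.157]
65 [-0.     0.001 -0.056] [ 0.125 -0.257 -0.222]
80 [-0.     0.    -0.055] [ 0.156 -0.318 -0.27 ]
90 [-0.     0.    -0.055] [ 0.179 -0.355 -0.304]
```

step_arm(
  commands=[40,0,0,-0.015,0.021,-0.038,-0.035,40,0,0,-0.03,0.042,-0.075,-0.071,40,0,0,-0.045,0.065,-0.125,-0.115,40,0,0,-0.056,0.088,-0.174,-0.157,40,0,0,-0.056,0.107,-0.215,-0.19,40,0,0,-0.056,0.125,-0.257,-0.222,40,0,0,-0.055,0.14,-0.288,-0.246,40,0,0,-0.055,0.156,-0.318,-0.27,40,0,0,-0.055,0.168,-0.336,-0.287,40,0,0,-0.055,0.179,-0.355,-0.304],
)

```text
clock: 13.95
position: [0.6343, -0.0058, 0.1512]
ee_rot: [-0.23, 0.857, -0.446, 0.12]
ft_force: [-0.4, -0.8, -1.5]
grip_width: 0.664
grasp_force: 63.4
```

```bash
python3 - <<'E'
from sim import *
o=get_obs();j=o["joint_pos"];print(j,o["position"],o["grip_width"])
p0,R0=fk(j);g=np.array([.625,.01,.16])
tp=lambda ps,al:tool(ps,al).as_matrix()[:,2]*.024
jj=j
for r,al in((135,28),(180,18)): jj=go(jj,f"p{r}",g+tp(-60,al),tool(-60,al,r))
print("from the start pose:")
for r,al in((100,34),(110,33),(120,31),(130,29),(140,27),(150,25),(165,22),(180,18)):
    T=tool(-60,al,r);rv=(T*R0.inv()).as_rotvec()/np.pi
    # cup axis in tool frame at grasp
    ca=T.apply(tool(-35,40).inv().apply([0,0,1]))
    print(r,((g+tp(-60,al)-p0)/.6).round(3),rv.round(3),"tilt %.0f"%np.degrees(np.arccos(ca[2])),"az %.0f"%np.degrees(np.arctan2(ca[1],ca[0])))
E
```

```text
[ 0.3334  0.6988 -1.089   1.8403  1.5101  1.6413  0.8621] [ 0.6343 -0.0058  0.1512] 0.6637736123349383
p135 shift [ 0.002 -0.004 -0.004] turn [ 0.075 -0.203 -0.131] | [ 0.26  0.74 -1.03  1.86  1.6   1.73  0.01] err 0.000 marg 0.33
p180 shift [ 0.001 -0.002  0.006] turn [ 0.07  -0.226 -0.098] | [ 0.17  0.82 -0.97  1.87  1.74  1.87 -0.86] err 0.000 marg 0.19
from the start pose:
100 [ 0.001 -0.002 -0.008] [ 0.018 -0.042 -0.032] tilt 76 az 171
110 [ 0.001 -0.003 -0.007] [ 0.037 -0.085 -0.062] tilt 83 az 167
120 [ 0.002 -0.003 -0.006] [ 0.051 -0.132 -0.091] tilt 90 az 162
130 [ 0.002 -0.004 -0.005] [ 0.067 -0.179 -0.118] tilt 97 az 156
140 [ 0.002 -0.005 -0.004] [ 0.083 -0.227 -0.143] tilt 103 az 150
150 [ 0.003 -0.005 -0.002] [ 0.101 -0.275 -0.167] tilt 109 az 144
165 [ 0.003 -0.006 -0.   ] [ 0.13  -0.348 -0.199] tilt 116 az 133
180 [ 0.004 -0.007  0.002] [ 0.161 -0.425 -0.224] tilt 122 az 120
```

step_arm(
  commands=[40,0.025,-0.025,0,0,0,0,40,0.05,-0.05,0,0.009,-0.021,-0.016,40,0.05,-0.05,0,0.018,-0.042,-0.032,40,0.05,-0.05,0,0.027,-0.063,-0.047,40,0.05,-0.05,0,0.037,-0.085,-0.062,40,0.05,-0.05,0,0.044,-0.108,-0.076,40,0.05,-0.05,0,0.051,-0.132,-0.091,40,0.05,-0.05,0,0.059,-0.155,-0.105,40,0.05,-0.05,0,0.067,-0.179,-0.118,40,0.05,-0.05,0,0.083,-0.227,-0.143],
)

```text
clock: 15.2
position: [0.6652, -0.0373, 0.1515]
ee_rot: [0.148, 0.839, -0.402, 0.336]
ft_force: [-0.1, -0.2, -1.4]
grip_width: 0.663
grasp_force: 63.4
```

```bash
python3 - <<'E'
from sim import *
a=camera("side")
o=get_obs();j=o["joint_pos"];print(j,o["position"],o["grip_width"],o["ft_force"])
cv2.imwrite("pics/s3.png",cv2.resize(a[150:350,180:420],None,fx=2.5,fy=2.5)[:,:,::-1])
p0,R0=fk(j);g=np.array([.65,-.015,.16])
tp=lambda ps,al:tool(ps,al).as_matrix()[:,2]*.024
go(j,"p180",g+tp(-60,18),tool(-60,18,180))
for r,al in((150,25),(165,22),(180,18)):
    T=tool(-60,al,r);print(r,((g+tp(-60,al)-p0)/.6).round(3),((T*R0.inv()).as_rotvec()/np.pi).round(3))
E
```

```text
[ 0.2915  0.7622 -1.004   1.8222  1.666   1.6967 -0.0479] [ 0.6647 -0.0368  0.1506] 0.6626778410022828 [-0.4352 -0.2239 -3.0904]
p180 shift [-0.005  0.003  0.003] turn [ 0.061 -0.199 -0.083] | [ 0.22  0.83 -0.96  1.84  1.79  1.83 -0.81] err 0.000 marg 0.23
150 [-0.006  0.005 -0.001] [ 0.015 -0.046 -0.023]
165 [-0.006  0.004  0.001] [ 0.039 -0.12  -0.056]
180 [-0.005  0.003  0.003] [ 0.061 -0.199 -0.083]
```

View pics/s3.png

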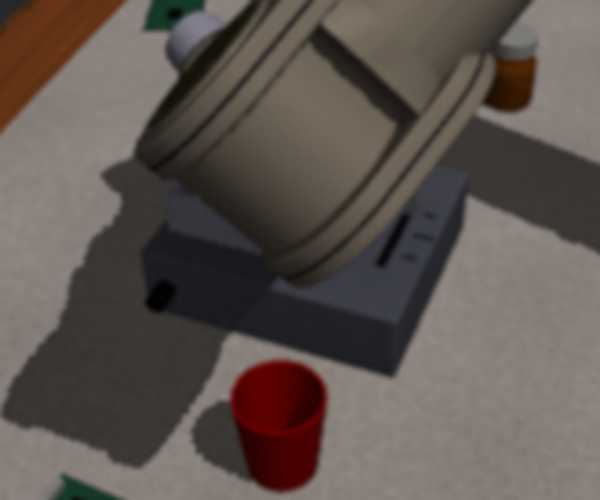

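The side view is blocked by the wrist, with the cup rim peeping out at (195,40); no stray slugs are visible on the box. I'll tip further and dwell.

step_arm(
  commands=[40,0,0,0,0.007,-0.023,-0.012,40,0,0,0,0.015,-0.046,-0.023,40,0,0,0,0.027,-0.083,-0.04,40,0,0,0,0.039,-0.12,-0.056,40,0,0,0,0.05,-0.16,-0.07,40,0,0,0,0.061,-0.199,-0.083,40,0,0,0,0.061,-0.199,-0.083,40,0,0,0,0.061,-0.199,-0.083,40,0,0,0,0.061,-0.199,-0.083,40,0,0,0,0.061,-0.199,-0.083],
)

```text
clock: 16.5
position: [0.6646, -0.0359, 0.1514]
ee_rot: [0.399, 0.704, -0.296, 0.507]
ft_force: [-0.4, -0.7, 0.1]
grip_width: 0.662
grasp_force: 63.4
```

```bash
python3 - <<'E'
from sim import *
a=camera("top");b=camera("wrist")
o=get_obs();j=o["joint_pos"];print(j,o["position"],o["grip_width"],o["ft_force"])
a=cv2.resize(a[130:290,270:410],None,fx=2.6,fy=2.6);b=cv2.resize(b,None,fx=.65,fy=.65)
h=max(a.shape[0],b.shape[0]);pad=lambda x:cv2.copyMakeBorder(x,0,h-x.shape[0],0,0,cv2.BORDER_CONSTANT)
c=np.hstack([pad(a),pad(b)]);print(c.shape);cv2.imwrite("pics/p4.png",np.clip(c[:,:,::-1]*1.5,0,255))
E
```

```text
[ 0.2232  0.8325 -0.9552  1.8362  1.7922  1.8214 -0.7947] [ 0.6645 -0.0358  0.1512] 0.6645567818619967 [ 0.3296 -0.1526 -1.3348]
(416, 780, 3)[ WARN:0@0.578] global loadsave.cpp:1063 imwrite_ Unsupported depth image for selected encoder is fallbacked to CV_8U.
```

View pics/p4.png

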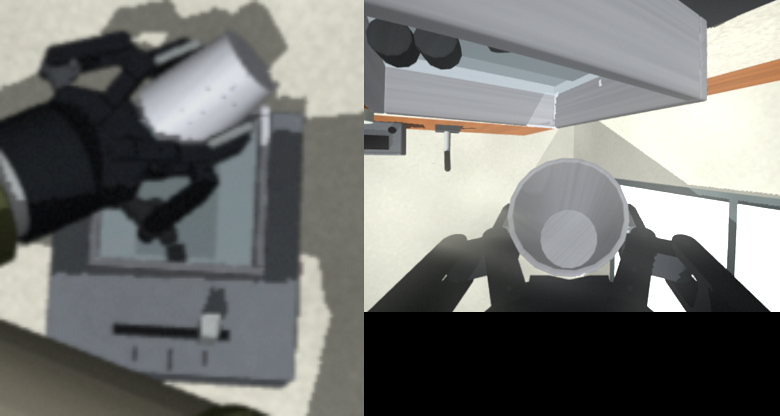

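The wrist view (right half) shows the cup's empty interior at (568,215) and slugs lying in the tray at top left. Now I'll unroll and return the cup.

```bash
python3 - <<'E'
from sim import *
j=get_obs()["joint_pos"]
g=np.array([.64,-.0,.2]);tp=lambda ps,al:tool(ps,al).as_matrix()[:,2]*.024
j=go(j,"u90",g+tp(-60,35),tool(-60,35,90))
j=go(j,"u0",g+tp(-60,40),tool(-60,40,0))
j=go(j,"back",grasp_tcp(-35,40)+[0,0,.12],tool(-35,40))
j=go(j,"down",grasp_tcp(-35,40)+[0,0,0],tool(-35,40))
E
```

```text
u90 shift [-0.024  0.031  0.058] turn [-0.159  0.422  0.221] | [ 0.36  0.65 -1.1   1.8   1.49  1.63  0.95] err 0.000 marg 0.37
u0 shift [-0.001  0.002 -0.003] turn [-0.179  0.355  0.304] | [ 0.43  0.65 -1.15  1.78  1.43  1.59  2.57] err 0.000 marg 0.03
back shift [-0.302  0.478 -0.063] turn [-0.     0.     0.139] | [-0.06  0.68 -1.29  1.97  1.37  1.73  2.31] err 0.000 marg 0.18
down shift [ 0.   0.  -0.2] turn [-0.  0. -0.] | [-0.19  0.88 -1.11  2.    1.52  1.68  2.12] err 0.000 marg 0.36
```

step_arm(
  commands=[40,-0.01,0.01,0.03,-0.018,0.047,0.025,40,-0.024,0.031,0.058,-0.035,0.094,0.049,40,-0.024,0.031,0.058,-0.053,0.141,0.074,40,-0.024,0.031,0.058,-0.071,0.188,0.098,40,-0.024,0.031,0.058,-0.088,0.234,0.123,40,-0.024,0.031,0.058,-0.106,0.281,0.147,40,-0.024,0.031,0.058,-0.124,0.328,0.172,40,-0.024,0.031,0.058,-0.141,0.375,0.196,40,-0.024,0.031,0.058,-0.159,0.422,0.221,40,-0.024,0.031,0.058,-0.159,0.422,0.221],
)

```text
clock: 17.85
position: [0.6503, -0.0173, 0.1862]
ee_rot: [-0.228, 0.857, -0.446, 0.12]
ft_force: [0.2, 0.7, -1.7]
grip_width: 0.662
grasp_force: 63.4
```

```bash
python3 - <<'E'
from sim import *
j=get_obs()["joint_pos"];print(j)
j=go(j,"u0b",np.array([.55,.13,.21]),tool(-45,40,0))
j=go(j,"back",grasp_tcp(-35,40)+[0,0,.08],tool(-35,40))
E
```

```text
[ 0.3652  0.656  -1.1008  1.7953  1.4897  1.6289  0.9434]
u0b shift [-0.167  0.245  0.04 ] turn [-0.23   0.337  0.377] | [ 0.35  0.54 -1.37  1.95  1.34  1.63  2.52] err 0.000 marg 0.08
back shift [-0.137  0.235 -0.172] turn [-0.    -0.     0.056] | [-0.1   0.75 -1.24  1.99  1.42  1.72  2.24] err 0.000 marg 0.23
```

step_arm(
  commands=[40,-0.02,0.02,0.03,-0.023,0.034,0.038,40,-0.04,0.05,0.04,-0.046,0.067,0.075,40,-0.06,0.08,0.04,-0.069,0.101,0.113,40,-0.08,0.11,0.04,-0.092,0.135,0.151,40,-0.1,0.14,0.04,-0.115,0.168,0.188,40,-0.12,0.17,0.04,-0.138,0.202,0.226,40,-0.14,0.2,0.04,-0.161,0.236,0.264,40,-0.155,0.225,0.04,-0.184,0.27,0.302,40,-0.167,0.245,0.04,-0.207,0.303,0.339,40,-0.167,0.245,0.04,-0.23,0.337,0.377],
)

```text
clock: 19.1
position: [0.5492, 0.1312, 0.2098]
ee_rot: [0.839, -0.344, 0.39, 0.161]
ft_force: [-0.1, -0.9, -2.0]
grip_width: 0.666
grasp_force: 63.5
```

```bash
python3 - <<'E'
from sim import *
o=get_obs();j=o["joint_pos"];print(j,o["position"])
j=go(j,"back",grasp_tcp(-35,40)+[0,0,.06],tool(-35,40))
E
```

```text
[ 0.3477  0.543  -1.3776  1.9489  1.3395  1.6276  2.5227] [0.5492 0.1312 0.2098]
back shift [-0.135  0.233 -0.205] turn [ 0.    -0.001  0.054] | [-0.12  0.78 -1.21  1.99  1.45  1.71  2.21] err 0.000 marg 0.26
```

step_arm(
  commands=[40,-0.04,0.06,0,0,0,0.01,40,-0.07,0.12,0,0,0,0.03,40,-0.1,0.18,0,0,0,0.04,40,-0.135,0.233,-0.02,0,0,0.054,40,-0.135,0.233,-0.07,0,0,0.054,40,-0.135,0.233,-0.12,0,0,0.054,40,-0.135,0.233,-0.17,0,0,0.054,40,-0.135,0.233,-0.205,0,0,0.054,40,-0.135,0.233,-0.205,0,0,0.054,40,-0.135,0.233,-0.205,0,0,0.054],
)

```text
clock: 20.35
position: [0.469, 0.2701, 0.0878]
ee_rot: [0.864, -0.274, 0.403, 0.128]
ft_force: [-0.1, 0.6, -1.3]
grip_width: 0.667
grasp_force: 63.5
```

```bash
python3 - <<'E'
from sim import *
o=get_obs();j=o["joint_pos"];print(j,o["position"],grasp_tcp(-35,40))
j=go(j,"down",grasp_tcp(-35,40),tool(-35,40))
im=camera("side");cv2.imwrite("pics/s5.png",cv2.resize(im[170:430,180:460],None,fx=2.2,fy=2.2)[:,:,::-1])
E
```

```text
[-0.1292  0.7631 -1.1932  1.993   1.4323  1.693   2.2161] [0.469  0.2701 0.0878] [0.4681 0.271  0.0266]
down shift [-0.002  0.001 -0.102] turn [-0.    -0.     0.001] | [-0.19  0.87 -1.1   2.    1.51  1.67  2.12] err 0.000 marg 0.37
```

View pics/s5.png

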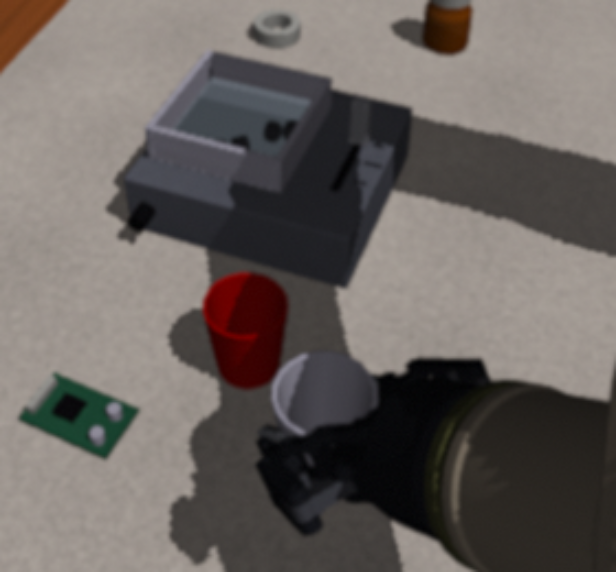

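The empty cup is in hand above its old spot. The tray shows dark slugs at (240,143), (273,130) and (290,128), and the fourth may be hidden behind the wall; I'll check it later. Setting down.

step_arm(
  commands=[40,0,0,-0.03,0,0,0,40,0,0,-0.06,0,0,0,40,0,0,-0.08,0,0,0,40,0,0,-0.09,0,0,0,40,0,0,-0.095,0,0,0,40,0,0,-0.098,0,0,0,40,0,0,-0.1,0,0,0,40,0,0,-0.101,0,0,0,40,0,0,-0.101,0,0,0,40,0,0,-0.101,0,0,0],
  squeeze=30,
)

```text
clock: 21.65
position: [0.469, 0.2698, 0.0273]
ee_rot: [0.864, -0.274, 0.403, 0.128]
ft_force: [-3.5, -0.6, 6.2]
grip_width: 0.667
grasp_force: 63.4
```

step_arm(
  commands=[60,0,0,0,0,0,0,85,0,0,0,0,0,0,85,0,0,0,0,0,0,85,0,0,0,0,0,0,85,0,0,0,0,0,0,85,0,0,0.03,0,0,0,85,0,0,0.08,0,0,0,85,0,0,0.15,0,0,0,85,0,0,0.23,0,0,0,85,0,0,0.35,0,0,0],
)

```text
clock: 22.9
position: [0.4683, 0.2694, 0.2288]
ee_rot: [0.864, -0.273, 0.402, 0.129]
ft_force: [1.6, 0.1, 0.8]
grip_width: 0.994
grasp_force: 0.0
```

```bash
python3 - <<'E'
from sim import *
o=get_obs();j=o["joint_pos"];print(j,o["position"],o["grip_width"])
# tab grip: closing axis along box y
yaw=-.062;t=np.array([.613,-.006]);ax=np.array([np.cos(yaw),np.sin(yaw)]);ay=np.array([-ax[1],ax[0]])
hm=t-.1*ax;tab=hm-.025*ay;print("half",hm,"tab",tab)
d=np.degrees(yaw)
for r in(0,180):
    for q in((tab,.072),(hm,.072)):
        s=ik(np.r_[q[0],q[1]],tool(d,90,r),12);print(r,[x[1].round(2) for x in s[:2]])
jj=j
jj=go(jj,"hi",[.5,.05,.32],tool(-20,65));jj=go(jj,"over",np.r_[tab,.16],tool(d,90));jj=go(jj,"at",np.r_[tab,.072],tool(d,90));jj=go(jj,"half",np.r_[hm,.072],tool(d,90))
a=camera("side");b=camera("top")
a=cv2.resize(a[170:420,220:420],None,fx=2,fy=2);b=cv2.resize(b[150:320,150:400],None,fx=1.6,fy=1.6)
h=max(a.shape[0],b.shape[0]);pad=lambda x:cv2.copyMakeBorder(x,0,h-x.shape[0],0,0,cv2.BORDER_CONSTANT)
cv2.imwrite("pics/p6.png",np.hstack([pad(a),pad(b)])[:,:,::-1])
E
```

```text
[ 0.0343  0.5454 -1.3927  1.9063  1.2718  1.7432  2.4581] [0.4683 0.2694 0.2288] 0.9941286125627656
half [0.5132 0.0002] tab [ 0.5116 -0.0248]
0 [array([ 0.07,  0.25, -0.13,  1.93,  0.04,  0.97, -1.7 ]), array([ 0.07,  0.25, -0.13,  1.93,  0.04,  0.97, -1.7 ])]
0 [array([ 0.03,  0.25, -0.14,  1.93,  0.04,  0.97, -1.75]), array([ 0.03,  0.25, -0.14,  1.93,  0.04,  0.97, -1.75])]
180 [array([ 0.27,  0.26, -0.34,  1.92,  0.11,  0.98,  1.38]), array([ 0.27,  0.26, -0.34,  1.92,  0.11,  0.98,  1.38])]
180 [array([ 0.23,  0.27, -0.35,  1.92,  0.11,  0.98,  1.33]), array([ 0.1 ,  0.25, -0.21,  1.92,  0.06,  0.97,  1.37])]
hi shift [ 0.053 -0.366  0.152] turn [0.065 0.123 0.082] | [-1.72 -0.5   0.78  2.08  1.06  1.53  2.6 ] err 0.174 marg 0.00
over shift [ 0.025 -0.163 -0.27 ] turn [0.034 0.234 0.283] | [-1.62 -0.5   1.1   2.13  1.02  1.33  2.6 ] err 0.346 marg 0.00
at shift [-0.003  0.052 -0.228] turn [0.048 0.175 0.368] | [-1.64 -0.5   1.28  2.2   1.07  1.16  2.6 ] err 0.351 marg 0.00
half shift [-0.006  0.149 -0.116] turn [0.04  0.163 0.373] | [-1.71 -0.5   1.29  2.19  1.06  1.17  2.6 ] err 0.339 marg 0.00
```

View pics/p6.png

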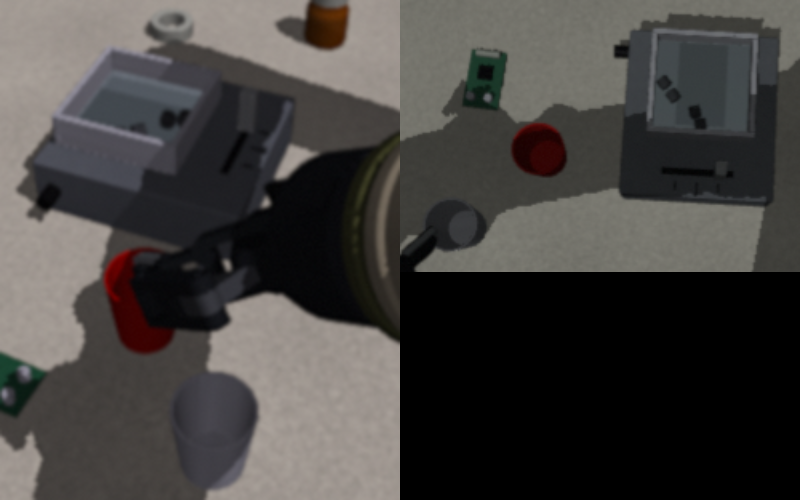

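All four slugs lie in the tray at (664,82), (672,96), (695,112) and (700,123), and the empty cup stands upright on the bench. Next is the tab; I'll approach with x towards the robot to unwind j7.

```bash
python3 - <<'E'
from sim import *
o=get_obs();j0=o["joint_pos"]
yaw=-.062;t=np.array([.613,-.006]);ax=np.array([np.cos(yaw),np.sin(yaw)]);ay=np.array([-ax[1],ax[0]])
hm=t-.1*ax;tab=hm-.025*ay;d=np.degrees(yaw)
jj=go(j0,"hi",[.47,.2,.3],tool(-25,60,80))
jj=go(jj,"over",np.r_[tab,.2],tool(d,90,170));jj=go(jj,"over",np.r_[tab,.2],tool(d,90,180));jj=go(jj,"at",np.r_[tab,.072],tool(d,90,180));jj=go(jj,"half",np.r_[hm,.072],tool(d,90,180))
E
```

```text
hi shift [ 0.002 -0.12   0.11 ] turn [ 0.29  -0.061 -0.289] | [ 0.56 -0.25 -1.17  1.89  0.25  1.11  2.17] err 0.000 marg 0.25
over shift [ 0.069 -0.375 -0.167] turn [ 0.152  0.09  -0.372] | [ 0.85  0.23 -0.99  1.76  0.2   1.26  1.49] err 0.000 marg 0.48
over shift [-0.  0. -0.] turn [ 0.    -0.    -0.056] | [ 0.83  0.22 -0.97  1.76  0.19  1.26  1.33] err 0.000 marg 0.50
at shift [ 0.     0.    -0.213] turn [-0.  0. -0.] | [ 0.74  0.38 -0.9   1.9   0.35  1.03  1.2 ] err 0.000 marg 0.52
half shift [ 0.003  0.042 -0.   ] turn [-0.  0. -0.] | [ 0.7   0.39 -0.91  1.89  0.35  1.03  1.15] err 0.000 marg 0.53
```

step_arm(
  commands=[85,0,-0.01,0.05,0.03,-0.006,-0.03,85,0,-0.03,0.1,0.06,-0.012,-0.06,85,0,-0.06,0.11,0.1,-0.02,-0.1,85,0,-0.09,0.11,0.14,-0.03,-0.14,85,0,-0.12,0.11,0.18,-0.038,-0.18,85,0,-0.12,0.11,0.22,-0.046,-0.22,85,0,-0.12,0.11,0.26,-0.055,-0.26,85,0,-0.12,0.11,0.29,-0.061,-0.289,85,0,-0.12,0.11,0.29,-0.061,-0.289,85,0,-0.12,0.11,0.29,-0.061,-0.289],
)

```text
clock: 24.25
position: [0.4684, 0.1982, 0.2927]
ee_rot: [-0.592, 0.764, -0.228, 0.118]
ft_force: [0.4, -0.3, -0.7]
grip_width: 0.994
grasp_force: 0.0
```

```bash
python3 - <<'E'
from sim import *
o=get_obs();j0=o["joint_pos"];print(j0,o["position"])
yaw=-.062;t=np.array([.613,-.006]);ax=np.array([np.cos(yaw),np.sin(yaw)]);ay=np.array([-ax[1],ax[0]])
hm=t-.1*ax;tab=hm-.025*ay;d=np.degrees(yaw)
go(j0,"over",np.r_[tab,.2],tool(d,90,180))
E
```

```text
[ 0.5592 -0.2594 -1.167   1.9012  0.2374  1.091   2.1797] [0.4684 0.1982 0.2927]
over shift [ 0.072 -0.372 -0.155] turn [ 0.161  0.077 -0.429] | [ 0.88  0.24 -1.03  1.76  0.21  1.27  1.31] err 0.000 marg 0.44
```

step_arm(
  commands=[50,0.01,-0.05,0,0.018,0.009,-0.048,50,0.02,-0.1,0,0.036,0.017,-0.095,50,0.03,-0.15,0,0.054,0.026,-0.143,50,0.04,-0.2,-0.03,0.072,0.034,-0.191,50,0.05,-0.25,-0.06,0.09,0.043,-0.238,50,0.06,-0.3,-0.09,0.107,0.051,-0.286,50,0.072,-0.35,-0.12,0.125,0.06,-0.334,50,0.072,-0.372,-0.155,0.143,0.068,-0.381,50,0.072,-0.372,-0.155,0.161,0.077,-0.429,50,0.072,-0.372,-0.155,0.161,0.077,-0.429],
)

```text
clock: 25.5
position: [0.5123, -0.0259, 0.1992]
ee_rot: [0.032, 0.999, -0.0, 0.0]
ft_force: [0.0, 0.1, -0.7]
grip_width: 0.585
grasp_force: 0.0
```

```bash
python3 - <<'E'
from sim import *
o=get_obs();j0=o["joint_pos"];print(j0,o["position"])
yaw=-.062;t=np.array([.613,-.006]);ax=np.array([np.cos(yaw),np.sin(yaw)]);ay=np.array([-ax[1],ax[0]])
hm=t-.1*ax;tab=hm-.025*ay;d=np.degrees(yaw)
go(j0,"at",np.r_[tab,.072],tool(d,90,180))
im=camera("wrist")
T=np.eye(4);T[:3,:3]=Ro.from_quat(o["ee_rot"]).as_matrix();T[:3,3]=o["position"]
p=camera_params("wrist");E=np.linalg.inv(T@p["tool_from_camera"])
def pr(X):return cv2.projectPoints(np.float32(X).reshape(-1,1,3),cv2.Rodrigues(E[:3,:3])[0],E[:3,3],p["mtx"],p["dist"])[0].reshape(-1,2)
q=np.array([np.r_[tab+a*ax+b*ay,.106] for a,b in((-.008,-.006),(.008,-.006),(.008,.006),(-.008,.006))])
uv=pr(q);print(uv)
c=im[:,:,::-1].copy();cv2.polylines(c,[np.int32(uv.round())],True,(0,255,0),1)
cv2.imwrite("pics/w7.png",c)
E
```

```text
[ 0.854   0.2295 -0.9952  1.7576  0.2017  1.2634  1.3156] [ 0.5123 -0.0259  0.1992]
at shift [-0.001  0.002 -0.212] turn [0.    0.    0.001] | [ 0.76  0.39 -0.92  1.89  0.36  1.03  1.19] err 0.000 marg 0.53
[[309.3671 236.2246]
 [309.5548 257.5398]
 [326.2929 257.4894]
 [326.4514 236.1733]]
```

View pics/w7.png

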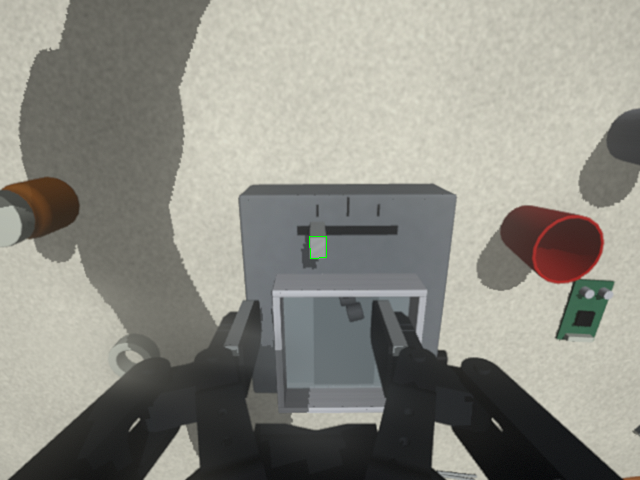

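The tab top at (318,247) coincides with the predicted box. Descending.

step_arm(
  commands=[50,0,0,-0.04,0,0,0,50,-0.001,0.002,-0.08,0,0,0,50,-0.001,0.002,-0.12,0,0,0,50,-0.001,0.002,-0.16,0,0,0,50,-0.001,0.002,-0.19,0,0,0,50,-0.001,0.002,-0.212,0,0,0,50,-0.001,0.002,-0.212,0,0,0,30,-0.001,0.002,-0.212,0,0,0,20,-0.001,0.002,-0.212,0,0,0,20,-0.001,0.002,-0.212,0,0,0],
  squeeze=60,
)

```text
clock: 26.8
position: [0.5117, -0.0244, 0.073]
ee_rot: [0.033, 0.999, -0.001, 0.001]
ft_force: [-0.4, -0.8, -0.4]
grip_width: 0.239
grasp_force: 0.0
```

step_arm(
  commands=[15,0,0,0,0,0,0,10,0,0,0,0,0,0,5,0,0,0,0,0,0,5,0,0,0,0,0,0,5,0,0,0,0,0,0,5,0,0,0,0,0,0,5,0,0,0,0,0,0,5,0,0,0,0,0,0,5,0,0,0,0,0,0,5,0,0,0,0,0,0],
)

```text
clock: 28.05
position: [0.5115, -0.0244, 0.0728]
ee_rot: [0.033, 0.999, -0.001, 0.001]
ft_force: [-0.8, -0.8, 5.6]
grip_width: 0.13
grasp_force: 58.6
```

step_arm(
  commands=[5,0,0.005,0,0,0,0,5,0.001,0.01,0,0,0,0,5,0.001,0.016,0,0,0,0,5,0.001,0.022,0,0,0,0,5,0.002,0.028,0,0,0,0,5,0.002,0.034,0,0,0,0,5,0.003,0.038,0,0,0,0,5,0.003,0.042,0,0,0,0,5,0.003,0.042,0,0,0,0,5,0.003,0.042,0,0,0,0],
)

```text
clock: 29.3
position: [0.5129, -0.0009, 0.0728]
ee_rot: [0.034, 0.999, -0.002, 0.0]
ft_force: [-6.6, -7.9, 10.8]
grip_width: 0.133
grasp_force: 59.3
```

```bash
python3 - <<'E'
from sim import *
o=get_obs();print(o["position"],o["ft_force"],o["grasp_force"],o["joint_velocities"])
d=(o["position"][:2]-np.array([.5115,-.0244]));print("moved along y",d@[.062,.998])
a=camera("top");b=camera("wrist");c=camera("side")
b=b[60:460,160:560]
A=cv2.resize(c[190:300,230:370],None,fx=2.7,fy=2.7)
h=400;pad=lambda x:cv2.copyMakeBorder(x,0,h-x.shape[0],0,0,cv2.BORDER_CONSTANT)
cv2.imwrite("pics/f8.png",np.hstack([b,pad(A)])[:,:,::-1])
E
```

```text
[ 0.5129 -0.0009  0.0728] [-6.5523 -7.9018 10.7794] 59.28402006626129 [ 0.0012 -0.0017  0.0008  0.0021  0.0006 -0.0007 -0.    ]
moved along y 0.023533761712712313
```

View pics/f8.png

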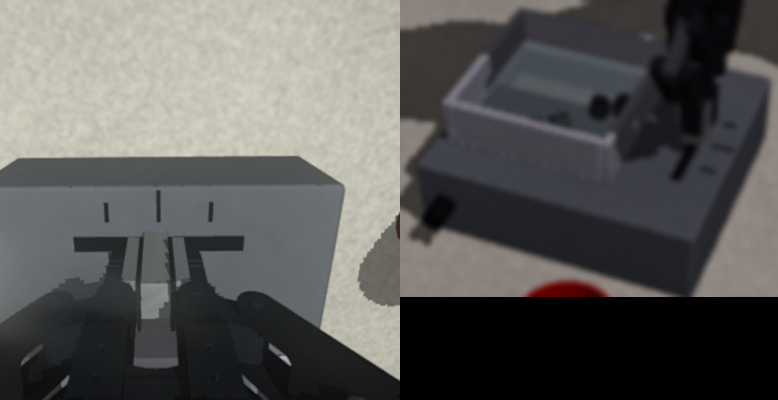

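The fingers hold the tab at (153,240), next to the long middle tick at (158,205). The 7.9 N spring force and 23.5 mm of travel agree. I'll nudge 1 mm and hand in.

step_arm(
  commands=[5,0,0.002,0,0,0,0,5,0,0.002,0,0,0,0,5,0,0.002,0,0,0,0,5,0,0.002,0,0,0,0,5,0,0.002,0,0,0,0,5,0,0.002,0,0,0,0,5,0,0.002,0,0,0,0,5,0,0.002,0,0,0,0,5,0,0.002,0,0,0,0,5,0,0.002,0,0,0,0],
)

```text
clock: 30.7
position: [0.513, 0.0002, 0.0728]
ee_rot: [0.034, 0.999, -0.002, 0.0]
ft_force: [-5.9, -8.1, 10.0]
grip_width: 0.13
grasp_force: 59.2
```

```bash
python3 -c "
from workcell import *
o=get_obs();print(o['position'],o['ft_force'],o['grasp_force']);print(hand_in())"
```

```text
[5.12978974e-01 2.06675514e-04 7.27678637e-02] [-5.8927855  -8.09654535 10.01238174] 59.23146307468414
the job is handed in; nothing more can be done
None
```

The job is handed in (the call returned no verdict): all four slugs are in the tray, the empty cup stands upright and released on the bench, and the gripper is holding the shutter tab at half travel (about 24.6 mm moved, about 8 N of spring force).

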